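Ready the test plate: clear the mark, slide the plate over, load the glaze tile

ROBOT

A 6-joint arm with a two-finger parallel gripper is mounted at the origin on a cart in front of the work surface, level with it; the furniture and walls round the work are solid. World frame = base frame: x ahead of the robot, y to its left, z up, the work surface at z = 0. Lengths are in m, angles in rad, forces in N, time in s.
With the tool pointing down it reaches from about 0.275 to 1 m from the base axis. Payload 8.4 kg.
Tool frame: the origin (TCP) lies on the centre line of the jaws, within the pads' length; the fingertips stand 17 mm ahead of it and the grasp point (between the pads) lies 2 mm behind it (bot.tcp_to_tips is the z of the fingertips in the tool frame, in m); z points along the fingers, y is the line along which they close (so a half turn about z gives the same grasp; the last joint's range is limited). The gripper opens to 85 mm and grips with 20 to 120 N. Pads are 22 mm wide; open, the fingers measure 114 mm over their backs; the gripper's body (76 mm by 85 mm) begins 54 mm behind the grasp point. The pads swing forward as they close: fully open they stand 13 mm farther back than shut.
Start: joints at [-1.178, 0.353, 1.633, -0, 1.155, -0.002], TCP at [0.24, -0.577, 0.248] pointing down, gripper open.
Joint ranges: [-2.63, 2.63], [-0.92, 2.1], [0.06, 2.66], [-1.3, 4.44], [0, 2.69], [-3.02, 3.02]. Speed limits (rad/s): [2.22, 2.22, 2.79, 3.14, 3.14, 3.14].

INTERFACE

Orientations are given as a unit quaternion [x, y, z, w].
In Python, from workcell import bot, hand, kinematics, get_obs, vision, hand_in gives the robot as it stands. The module is installed in compiled form; this text tells all that it offers. Calls block until the motion is done:
- bot.reach(position, orientation): joint-space move of the TCP to a pose.
- bot.servo_line(position, ori=None, velocity=0.15): straight line of the TCP; ori=None keeps the orientation; velocity is the mean speed in m/s.
- bot.goto_joints(angles): joint-space move.
- hand.move_gripper(opening, strength=None): finger opening in m; strength is the grip in N (None keeps the last); returns when the fingers have stopped.
- bot.dwell(seconds).
- kinematics.solve_ik(position, orientation): joint angles nearest the present ones, or None.
- get_obs(): the state.
- vision.read_camera(name): name is "scene" or "top"; returns a dict with "frame" (480x640x3 uint8, red, green, blue), "intrinsics" (3x3 intrinsics, pixels), "view" (4x4, takes a point from world to camera coordinates). Camera axes: x right, y down, z forward; pixel columns grow to the right and rows downward; lengths in m; the calibration is good to about 2 mm. A picture is of the moment at which its call begins. There is no depth.
A pose or a line that the arm cannot do raises bot.IKError and nothing moves.
- hand_in(): hands the job in; it is judged then, once.
The state is a dict: "time_s": time; "joint_pos": joint angles; "joint_vel": joint speeds; "joint_efforts": joint torques, N m; "position": TCP position; "orientation": TCP orientation; "wrist_force": force on the tool from outside, world axes, zero at the start; "ft_torque": the same for the moment, N m; "gripper_width": finger opening in m; "grip_force": force on a finger pad.
Only numpy, scipy, OpenCV 4.12 (cv2) and the standard library are available. Lean on these libraries where they do the work, as an engineer would, in place of code of your own. Each camera call takes 0.05 s, during which the arm holds its last target. There are 200 camera calls.

TASK

Lift the small cup off the green round mark and stand it in the middle of the cork coaster, then push the round plate across the table, flat on the table top and never lifted, until it lies wholly on the green mark. Then slide the blue glaze tile up and out of its sloping slot in the wooden rack and lay it flat, blue face up, in the middle of the plate, leaving the red tile in its slot and the enamel mug and the red-brown jar where they stand.

Things in the scene. Friction and masses are not known exactly. Their poses are not given: they have to be found in the camera images.
- cup: small pale bisque cup, loose, about 57 mm across the rim, a little narrower at the foot, 58 mm tall, open at the top. Origin: centre of its underside; z up. It starts standing on the green mark.
- coaster: fixed round cork coaster, 90 mm across and 5 mm high. Origin: centre of its underside, on the table.
- plate: round flat pale bisque plate, loose, 0.36 kg, 196 mm across and 13 mm high at its shallow rim; rim outside is upright from the table up. Its inner floor lies 8 mm above the table and is flat within 50 mm of the centre. Origin: centre of its underside; z up.
- load_mark: green round mark painted flat on the table, 240 mm across, with a thin white circle of about 203 mm in it that outlines where the plate goes. No height. Origin: its centre.
- tile_rack: fixed wooden rack, base 130 x 170 x 8 mm, two sloping slots side by side (centres at its y = -50, +50 mm). Origin: centre of its underside; z up. The slope rises 35 degrees towards its +x, roughly away from the robot. A slot (53 mm wide outside, capped, top 13 mm off the slope) encloses the lowest 30 mm of a tile; the rest lies free on a spine 26 mm wide, so fingers can take its two long edges.
- blue_tile: the tile to take: loose, 86 mm long (x, up the slope), 42 mm wide (y), 8 mm thick (z), 65 g, terracotta with a blue glazed upper face. Origin: the tile's centre; z points out of the blue face. It lies in one of the two slots, tipped 35 degrees (z leans to the rack's -x). It must slide 30 mm along its own +x, up the slope, to come free.
- red_tile: the same tile with a red face, in the other slot; stays there.
- mug: pale enamel mug with a dark rim, 85 x 112 x 79 mm, standing at the back right; a bystander. Origin: centre of its underside.
- jar: red-brown jar with a black lid, 58 mm across and 76 mm tall, standing at the back; a bystander. Origin: centre of its underside.
Mind the look-alikes: they are no part of the job. What is shaped like the blue_tile but pink or yellow is not meant.

How it is judged:
By the outcome, as a careful person would: the job done as asked, in the order asked, and still so for the second after the job is handed in, with the robot touching nothing.
It also fails if it takes over 67 s, if anything falls off the work surface, if the arm or the gripper's body presses on something with over 40 N, if the wrist force passes 120 N, or if a joint passes its speed limit or range.

## Working session

There is one attempt and no reset: what is moved stays moved. The work goes in short steps, each a Python script; the robot and the scene stay as the last script left them, time stands still between calls to the robot, and variables do not carry over. Pictures are saved under pics/ and viewed, at most 10 in all, crops included, and the job is handed in when it is done.

```bash
mkdir -p pics; python3 - <<'E'
from workcell import vision,get_obs
import cv2,numpy as np
for n in("scene","top"):
    d=vision.read_camera(n); cv2.imwrite(f"pics/{n}0.png",d["frame"][:,:,::-1])
    print(n,d["intrinsics"].round(1).tolist(),d["view"].round(4).tolist())
print(get_obs()["time_s"])
E
```

```text
scene [[530.1, 0.0, 317.7], [0.0, 530.1, 229.8], [0.0, 0.0, 1.0]] [[0.6371, -0.7707, 0.0044, -0.265], [-0.5024, -0.4197, -0.756, 0.4064], [0.5845, 0.4794, -0.6546, 1.5082], [0.0, 0.0, 0.0, 1.0]]
top [[584.3, 0.0, 323.1], [0.0, 584.3, 238.4], [0.0, 0.0, 1.0]] [[0.0182, -0.9998, -0.0039, 0.1394], [-0.9932, -0.0176, -0.1151, 0.6147], [0.115, 0.006, -0.9934, 1.5552], [0.0, 0.0, 0.0, 1.0]]
0.1
```

View pics/scene0.png

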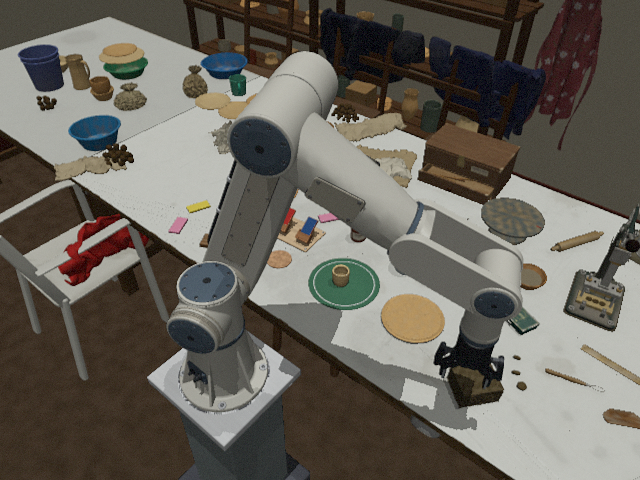

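View pics/top0.png

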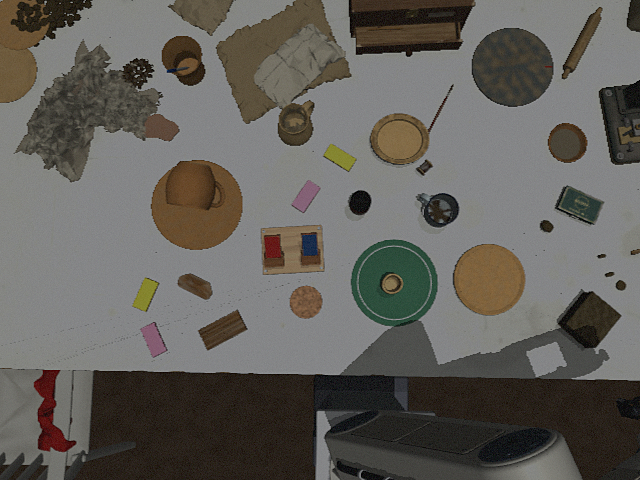

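The scene view shows the arm over the right end of the table. In the top view:
- cup (392,283) on the green mark (394,282)
- coaster (306,302), rack (292,250), blue tile (310,245), red tile (273,247), mug (439,210), jar (360,202)

Plate candidates are the flat disc (489,279), about 71 px across, which fits 196 mm; the dish (399,138), about 58 px; and the board under the pot (197,205), about 90 px. The disc at (489,279) fits. The only tile with a blue face is the one in the rack. The pink and yellow ones lie loose on the table.

```bash
cat > h.py <<'E'
import cv2,numpy as np
from workcell import vision
def shot(n="top"): return vision.read_camera(n)
def cast(d,px,z):
    K,V=d["intrinsics"],d["view"]; R,t=V[:3,:3],V[:3,3]; C=-R.T@t
    r=R.T@np.linalg.inv(K)@np.array([px[0],px[1],1.]); return C+r*(z-C[2])/r[2]
def hsv(d): return cv2.cvtColor(d["frame"],cv2.COLOR_RGB2HSV)
def blob(m,roi):
    x0,y0,x1,y1=roi; w=np.zeros_like(m); w[y0:y1,x0:x1]=m[y0:y1,x0:x1]
    cs,_=cv2.findContours(w,cv2.RETR_EXTERNAL,cv2.CHAIN_APPROX_NONE); return max(cs,key=cv2.contourArea)
def disc(d,m,roi,z):
    """centre and radius on plane z of a round blob: contour -> plane -> min enclosing/area circle"""
    c=cv2.convexHull(blob(m,roi))[:,0]; P=np.array([cast(d,p,z)[:2] for p in c])
    M=cv2.moments((P*1e4).astype(np.float32)); return np.array([M["m10"],M["m01"]])/M["m00"]/1e4, (M["m00"]/np.pi)**.5/1e4
E
python3 - <<'E'
from h import *
d=shot(); H=hsv(d); f=d["frame"]
green=cv2.inRange(H,(60,60,20),(95,255,255)); tan=cv2.inRange(H,(5,50,60),(28,255,255))
print("C",(-d["view"][:3,:3].T@d["view"][:3,3]).round(3))
R={}
for n,m,roi,z in(("mark",green,(340,230,445,335),0),("plate",tan,(445,235,535,325),.013),("coaster",tan,(285,280,328,325),.005),("cup",tan,(375,265,410,300),.058)):
    c,r=disc(d,m,roi,z); print(n,c.round(4),"r",r.round(4))
for n,m in(("blue",cv2.inRange(H,(100,90,30),(130,255,255))),("red",cv2.inRange(H,(170,120,60),(180,255,255))|cv2.inRange(H,(0,150,60),(4,255,255)))):
    c=blob(m,(255,220,330,280)); r=cv2.minAreaRect(c); print(n,r,cv2.boundingRect(c),cv2.boxPoints(r).round(1).tolist())
c=blob(tan,(255,220,330,280)); b=cv2.boxPoints(cv2.minAreaRect(c)); print("rack",[cast(d,p,.008)[:2].round(4).tolist() for p in b],b.round(1).tolist())
for n,p in(("jar",(360,202)),("mug",(439,210))): print(n,cast(d,p,.077)[:2].round(3))
cv2.imwrite("pics/c1.png",cv2.resize(f[180:330,250:540,::-1],None,fx=2.7,fy=2.7,interpolation=cv2.INTER_CUBIC))
s=shot("scene"); cv2.imwrite("pics/c2.png",cv2.resize(s["frame"][190:310,240:400,::-1],None,fx=5,fy=5,interpolation=cv2.INTER_CUBIC))
E
```

```text
C [0.429 0.141 1.616]Traceback (most recent call last):
  File "<stdin>", line 7, in <module>
AttributeError: 'float' object has no attribute 'round'
```

```bash
python3 - <<'E'
from h import *
d=shot(); H=hsv(d); f=d["frame"]
green=cv2.inRange(H,(60,60,20),(95,255,255)); tan=cv2.inRange(H,(5,50,60),(28,255,255))
for n,m,roi,z in(("mark",green,(340,230,445,335),0),("plate",tan,(445,235,535,325),.013),("coaster",tan,(285,280,328,325),.005),("cup",tan,(375,265,410,300),.058)):
    c,r=disc(d,m,roi,z); print(n,c.round(4),"r",round(r,4))
for n,m in(("blue",cv2.inRange(H,(100,90,30),(130,255,255))),("red",cv2.inRange(H,(170,120,60),(180,255,255))|cv2.inRange(H,(0,150,60),(4,255,255)))):
    c=blob(m,(255,220,330,280)); r=cv2.minAreaRect(c); print(n,r,cv2.boundingRect(c),cv2.boxPoints(r).round(1).tolist())
c=blob(tan,(255,220,330,280)); b=cv2.boxPoints(cv2.minAreaRect(c)); print("rack",[cast(d,p,.008)[:2].round(4).tolist() for p in b],b.round(1).tolist())
for n,p in(("jar",(360,202)),("mug",(439,210))): print(n,cast(d,p,.077)[:2].round(3))
cv2.imwrite("pics/c1.png",cv2.resize(f[180:330,250:540,::-1],None,fx=2.7,fy=2.7,interpolation=cv2.INTER_CUBIC))
s=shot("scene"); cv2.imwrite("pics/c2.png",cv2.resize(s["frame"][190:310,240:400,::-1],None,fx=5,fy=5,interpolation=cv2.INTER_CUBIC))
E
```

```text
mark [ 0.4984 -0.0465] r 0.1183
plate [ 0.5115 -0.305 ] r 0.0969
coaster [0.44   0.1958] r 0.0436
cup [ 0.4923 -0.0348] r 0.0267
blue ((309.0941162109375, 244.7235107421875), (20.32457160949707, 14.342246055603027), 85.60128784179688) (302, 235, 16, 21) [[301.20001220703125, 235.10000610351562], [315.5, 234.0], [317.0, 254.3000030517578], [302.70001220703125, 255.39999389648438]]
red ((272.2970275878906, 246.97032165527344), (21.29379653930664, 14.726551055908203), 84.2894058227539) (264, 237, 17, 21) [[263.8999938964844, 237.10000610351562], [278.6000061035156, 235.60000610351562], [280.70001220703125, 256.79998779296875], [266.0, 258.29998779296875]]
rack [[0.641, 0.3261], [0.6544, 0.1566], [0.5258, 0.1465], [0.5126, 0.3144]] [[260.1000061035156, 228.10000610351562], [321.20001220703125, 224.39999389648438], [324.0, 270.70001220703125], [262.8999938964844, 274.3999938964844]]
jar [0.707 0.053]
mug [ 0.689 -0.157]
```

View pics/c1.png

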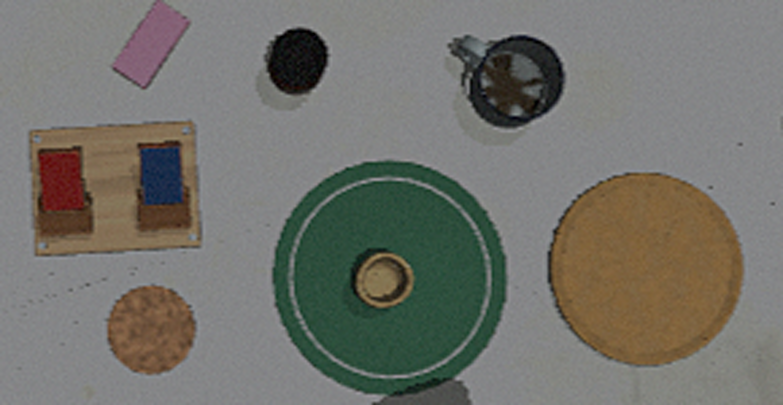

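View pics/c2.png

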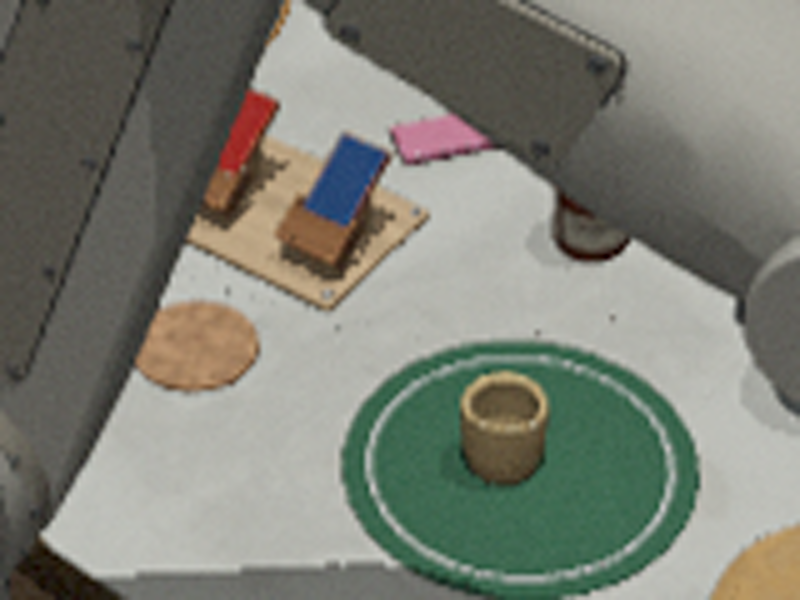

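The crops confirm it: the blue tile (crop 161,175, i.e. px 310,245) sits in the right-hand slot with red beside it, the cup stands on the mark, and the plate is at px 489,279. Cup first. I'll also triangulate the blue face from both views in the same script, before moving.

```bash
cat >> h.py <<'E'
from workcell import bot,hand,get_obs,kinematics
from scipy.spatial.transform import Rotation as Ro
def ori(z,y):
    """quaternion for tool z and tool y axes; of the two half turns, the one with least joint travel"""
    z,y=[np.array(v,float)/np.linalg.norm(v) for v in(z,y)]; return [Ro.from_matrix(np.c_[np.cross(s*y,z),s*y,z]).as_quat() for s in(1,-1)]
def pick(p,qs):
    j=np.array(get_obs()["joint_pos"]); S=[(np.abs(np.array(s)-j).max()+ .3*abs(s[5]),i) for i,s in((i,kinematics.solve_ik(p,q)) for i,q in enumerate(qs)) if s is not None]
    return qs[min(S)[1]]
def say(t):
    o=get_obs(); print(t,"t",round(o["time_s"],2),"p",np.round(o["position"],4),"w",round(o["gripper_width"],4),"g",round(o["grip_force"],1),"F",np.round(o["wrist_force"],1))
E
python3 - <<'E'
from h import *
d,s=shot(),shot("scene"); c=[]
for im,roi in((d,(255,220,330,280)),(s,(290,205,330,245))):
    M=cv2.moments(blob(cv2.inRange(hsv(im),(100,90,30),(130,255,255)),roi)); c.append(np.array([[M["m10"]/M["m00"]],[M["m01"]/M["m00"]]]))
X=cv2.triangulatePoints(d["intrinsics"]@d["view"][:3],s["intrinsics"]@s["view"][:3],*c); X=(X/X[3])[:3,0]
print("blue face point",X.round(4),[k.ravel().round(1) for k in c],"tips",bot.tcp_to_tips)
cup=np.array([.4923,-.0348]); cst=np.array([.440,.1958]); zg=.030
say("start")
q=pick([*cup,.15],ori([0,0,-1],[0,1,0]))
bot.reach([*cup,.13],q); bot.servo_line([*cup,zg]); say("at cup")
hand.move_gripper(.03,25); say("grip")
bot.servo_line([*cup,.12]); bot.servo_line([*cst,.12],velocity=.25); bot.servo_line([*cst,zg+.008]); say("over coaster")
z=zg+.008
while get_obs()["wrist_force"][2]<3+0 and z>zg+.003: z-=.001; bot.servo_line([*cst,z],velocity=.05)
say("down"); hand.move_gripper(.085); bot.servo_line([*cst,.14]); say("done")
d=shot(); cv2.imwrite("pics/c3.png",cv2.resize(d["frame"][180:330,250:540,::-1],None,fx=2.7,fy=2.7))
E
```

```text
blue face point [0.5914 0.1873 0.0601] [array([309.3, 244.6]), array([308.5, 225.8])] tips 0.017
start t 0.35 p [ 0.2404 -0.5768  0.2481] w 0.085 g 0.0 F [-1.2 -0.1  0.6]
at cup t 3.35 p [ 0.4927 -0.035   0.0305] w 0.0853 g 0.0 F [-0.7  0.2  0.6]
grip t 3.73 p [ 0.493  -0.0349  0.0311] w 0.055 g 25.0 F [-0.1 -0.9  8.1]
over coaster t 6.28 p [0.4403 0.1952 0.0379] w 0.0553 g 26.9 F [-0.   0.4 -0.8]
down t 7.03 p [0.4402 0.1958 0.0358] w 0.0555 g 27.9 F [-2.9 -2.6 12.2]
done t 8.28 p [0.4395 0.1956 0.1394] w 0.0848 g 0.0 F [-0.2  0.2  0.1]
```

```bash
python3 - <<'E'
from h import *
mark=np.array([.4984,-.0465]); pl=np.array([.5115,-.305]); u=(mark-pl)/np.linalg.norm(mark-pl); n=[-u[1],u[0],0]
P=pl-.145*u
q=pick([*P,.1],ori([0,0,-1],n)); bot.reach([*P,.10],q); say("near")
d=shot(); H=hsv(d); cv2.imwrite("pics/c3.png",cv2.resize(d["frame"][180:330,250:540,::-1],None,fx=2.7,fy=2.7))
tan=cv2.inRange(H,(5,50,60),(28,255,255))
print("plate",disc(d,tan,(445,235,535,325),.013))
def touch(w,z):
    hand.move_gripper(w); bot.servo_line([*P,z]); f0=get_obs()["wrist_force"][2]
    while get_obs()["wrist_force"][2]<f0+4 and z>-.005: z-=.001; bot.servo_line([*P,z],velocity=.03)
    say(f"touch {w} {z}"); return z
touch(.042,.023); bot.servo_line([*P,.035],velocity=.1)
touch(.085,.022); bot.servo_line([*P,.03],velocity=.1)
E
```

```text
near t 10.66 p [ 0.5194 -0.4488  0.1001] w 0.085 g 0.0 F [-0.  -0.3 -0.8]
plate (array([ 0.52036041, -0.29920461]), 0.09051035242376892)
touch 0.042 0.014999999999999993 t 13.87 p [ 0.519  -0.4499  0.0154] w 0.0417 g 2.1 F [-1.6  0.8  4.9]
touch 0.085 0.002999999999999986 t 19.72 p [ 0.519  -0.4499  0.0041] w 0.0853 g 5.1 F [-2.3  2.2 10.1]
```

View pics/c3.png

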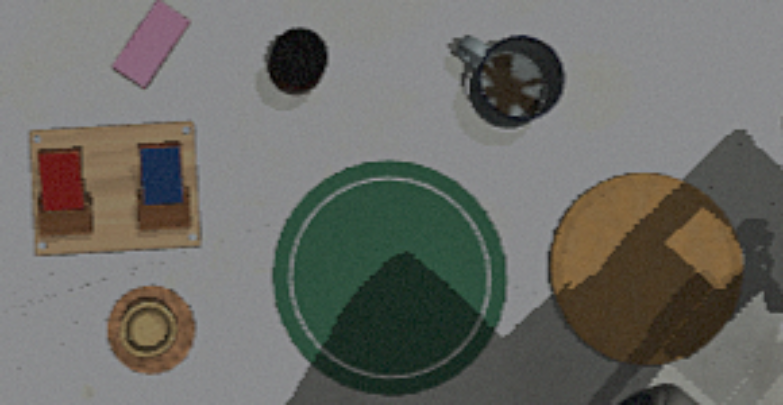

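The cup stands centred on the coaster (crop 150,326), and the plate hasn't moved (644,269). Next is the two-finger push.

```bash
python3 - <<'E'
from h import *
mark=np.array([.4984,-.0465]); pl=np.array([.5115,-.305]); u=(mark-pl)/np.linalg.norm(mark-pl)
P=pl-.145*u; E=mark-.0993*u; z=.0065
bot.servo_line([*P,z],velocity=.1); bot.servo_line([*(pl-.105*u),z],velocity=.15); say("contact soon")
bot.servo_line([*E,z],velocity=.1); say("pushed"); bot.servo_line([*(E-.03*u),z],velocity=.1); bot.servo_line([*(E-.03*u),.14],velocity=.25)
bot.reach([*(E-.2*u),.25],get_obs()["orientation"]); say("clear")
d=shot(); H=hsv(d); tan=cv2.inRange(H,(5,50,20),(28,255,255))
print("plate",disc(d,tan,(345,230,445,335),.013))
cv2.imwrite("pics/c4.png",cv2.resize(d["frame"][180:330,250:540,::-1],None,fx=2.7,fy=2.7))
E
```

```text
contact soon t 20.93 p [ 0.5169 -0.4096  0.0062] w 0.0852 g 0.0 F [ 0.8 -0.3 -0. ]
pushed t 23.73 p [ 0.5034 -0.1458  0.0065] w 0.0851 g 0.6 F [-1.  -1.   0.7]
clear t 25.68 p [ 0.5127 -0.3441  0.2479] w 0.0852 g 0.0 F [-0.7  0.6 -0.8]
plate (array([ 0.49570962, -0.04630965]), 0.09700165889804913)
```

View pics/c4.png

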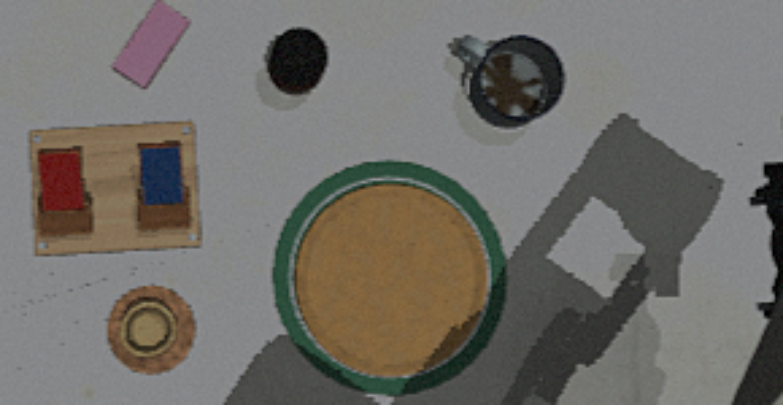

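The plate lies inside the white ring (crop 391,280; world .496,-.046). Now the tile.

```bash
cat >> h.py <<'E'
th=np.deg2rad(4.6); c_,s_=np.cos(np.deg2rad(35)),np.sin(np.deg2rad(35))
ex=np.array([np.cos(th),np.sin(th),0]); ey=np.array([-np.sin(th),np.cos(th),0]); ez=np.array([0,0,1.])
Xt,Zt=c_*ex+s_*ez,-s_*ex+c_*ez
E
python3 - <<'E'
from h import *
Xf=np.array([.5914,.1873,.0601])            # face point, s=59 mm
G=Xf-.009*Xt                                  # s=50 mm
T=G+.0083*Zt
qs=ori(-Zt,ey); q=pick(T+.09*Zt,qs); print(T.round(4))
bot.reach(T+.09*Zt,q); say("above"); hand.move_gripper(.062)
bot.servo_line(T+.02*Zt,q,.15); bot.servo_line(T,q,.04); say("at tile")
hand.move_gripper(.03,30); say("grip")
bot.servo_line(T+.006*Xt,q,.05); say("6mm"); bot.servo_line(T+.045*Xt,q,.06); say("out")
bot.servo_line(T+.045*Xt+[0,0,.08],q,.15); say("up")
d=shot("scene"); cv2.imwrite("pics/c5.png",cv2.resize(d["frame"][150:310,230:430,::-1],None,fx=3.7,fy=3.7))
E
```

```text
Traceback (most recent call last):
  File "h.py", line 22, in pick
    return qs[min(S)[1]]
              ~~~^^^
ValueError: min() iterable argument is empty
```

```bash
python3 - <<'E'
from h import *
G=np.array([.5914,.1873,.0601])-.009*Xt
for a in(35,30,25,20,15,10,0):
    r=np.deg2rad(a); z=np.sin(r)*ex-np.cos(r)*ez
    for off in(0,.05,.09):
        for up in(0,1):
            p=G-.0083*z+off*(ez if up else -z)
            print(a,off,up,[None if (s:=kinematics.solve_ik(p,q)) is None else np.round(s,2).tolist() for q in ori(z,ey)])
print(np.round(get_obs()["joint_pos"],2))
E
```

```text
35 0 0 [[0.41, 0.48, 2.2, 4.12, 0.22, 0.88], [0.41, 0.48, 2.2, 4.12, 0.22, -2.26]]
35 0 1 [[0.41, 0.48, 2.2, 4.12, 0.22, 0.88], [0.41, 0.48, 2.2, 4.12, 0.22, -2.26]]
35 0.05 0 [None, None]
35 0.05 1 [None, None]
35 0.09 0 [None, None]
35 0.09 1 [[0.41, 0.29, 2.17, -1.09, 0.21, -0.22], [0.41, 0.29, 2.17, -1.09, 0.21, 2.92]]
30 0 0 [None, None]
30 0 1 [None, None]
30 0.05 0 [[0.41, 0.35, 2.19, -1.0, 0.19, -0.29], [0.41, 0.35, 2.19, -1.0, 0.19, 2.85]]
30 0.05 1 [[0.39, 0.36, 2.13, -0.83, 0.21, -0.48], [0.39, 0.36, 2.13, -0.83, 0.21, 2.66]]
30 0.09 0 [[0.42, 0.26, 2.21, -0.76, 0.25, -0.53], [0.42, 0.26, 2.21, -0.76, 0.25, 2.61]]
30 0.09 1 [[0.39, 0.29, 2.11, -0.58, 0.28, -0.74], [0.39, 0.29, 2.11, -0.58, 0.28, 2.4]]
25 0 0 [[0.37, 0.46, 2.1, -0.65, 0.2, -0.67], [0.37, 0.46, 2.1, -0.65, 0.2, 2.48]]
25 0 1 [[0.37, 0.46, 2.1, -0.65, 0.2, -0.67], [0.37, 0.46, 2.1, -0.65, 0.2, 2.48]]
25 0.05 0 [[0.39, 0.35, 2.12, -0.48, 0.28, -0.83], [0.39, 0.35, 2.12, -0.48, 0.28, 2.31]]
25 0.05 1 [[0.37, 0.37, 2.08, -0.42, 0.3, -0.9], [0.37, 0.37, 2.08, -0.42, 0.3, 2.24]]
25 0.09 0 [[0.4, 0.26, 2.13, -0.39,
[... 1568 characters left out ...]
5, 1.9, -0.07, 0.72, -1.27], [0.34, 0.35, 1.9, -0.07, 0.72, 1.87]]
10 0.09 1 [[0.33, 0.37, 1.87, -0.06, 0.74, -1.28], [0.33, 0.37, 1.87, -0.06, 0.74, 1.86]]
0 0 0 [[0.31, 0.56, 1.79, -0.0, 0.8, -1.34], [0.31, 0.56, 1.79, -0.0, 0.8, 1.8]]
0 0 1 [[0.31, 0.56, 1.79, -0.0, 0.8, -1.34], [0.31, 0.56, 1.79, -0.0, 0.8, 1.8]]
0 0.05 0 [[0.31, 0.49, 1.76, -0.0, 0.89, -1.34], [0.31, 0.49, 1.76, -0.0, 0.89, 1.8]]
0 0.05 1 [[0.31, 0.49, 1.76, -0.0, 0.89, -1.34], [0.31, 0.49, 1.76, -0.0, 0.89, 1.8]]
0 0.09 0 [[0.31, 0.44, 1.74, -0.0, 0.96, -1.34], [0.31, 0.44, 1.74, -0.0, 0.96, 1.8]]
0 0.09 1 [[0.31, 0.44, 1.74, -0.0, 0.96, -1.34], [0.31, 0.44, 1.74, -0.0, 0.96, 1.8]]
[-0.59  0.34  1.65  0.    1.15  2.5 ]
```

The wrist runs into a singularity at a full 35° tilt, so I'll take the tile with the tool tilted 25° and lay it down with the tool tilted -10°.

```bash
cat >> h.py <<'E'
def tz(a): a=np.deg2rad(a); return np.sin(a)*ex-np.cos(a)*ez
E
python3 - <<'E'
from h import *
G=np.array([.5914,.1873,.0601])-.009*Xt; z=tz(25)   # face point s=50 mm
T=G-.0055*Zt-.0153*z
A=T-.09*z; q=pick(A,ori(z,ey)); print(T.round(4))
bot.reach(A,q); say("above"); hand.move_gripper(.062)
bot.servo_line(T-.02*z,q,.15); bot.servo_line(T,q,.04); say("at tile")
hand.move_gripper(.03,35); say("grip")
bot.servo_line(T+.006*Xt,q,.05); say("6mm"); bot.servo_line(T+.045*Xt,q,.06); say("out")
bot.servo_line(T+.045*Xt+[0,0,.08],q,.15); say("up")
d=shot("scene"); cv2.imwrite("pics/c5.png",cv2.resize(d["frame"][150:310,230:430,::-1],None,fx=3.7,fy=3.7))
E
```

```text
[0.5808 0.1864 0.0643]
above t 27.68 p [0.5434 0.1829 0.1461] w 0.0851 g 0.0 F [0.8 0.1 0.3]
at tile t 29.31 p [0.5807 0.1864 0.0641] w 0.0622 g 0.0 F [ 0.6 -0.2  0.3]
grip t 29.64 p [0.5806 0.1864 0.0646] w 0.0407 g 35.1 F [-3.9 -0.9  5.4]
6mm t 29.91 p [0.5853 0.1865 0.0679] w 0.0406 g 35.3 F [-4.6 -1.2  5. ]
out t 30.71 p [0.6179 0.1895 0.0905] w 0.0406 g 35.2 F [-0.1 -0.8  5. ]
up t 31.39 p [0.6168 0.1892 0.1691] w 0.0411 g 35.4 F [-0.8  1.  -0.8]
```

View pics/c5.png

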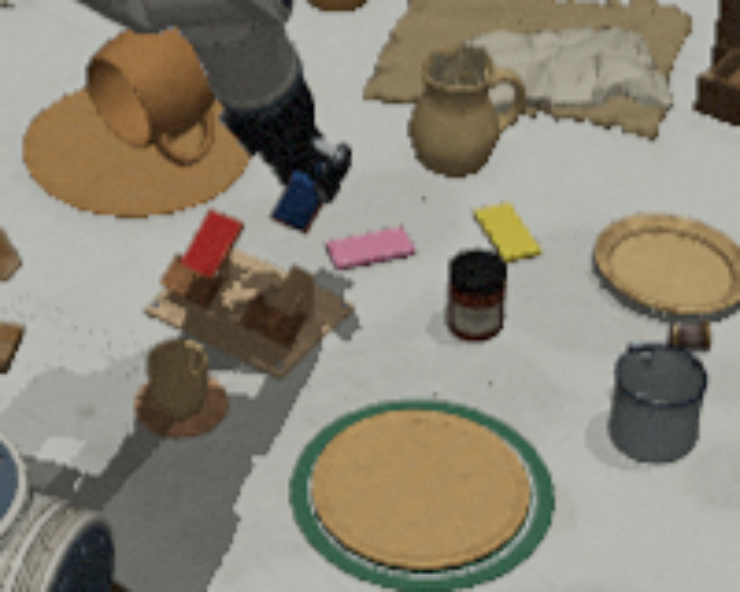

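The tile is held by its long edges (crop 297,200), clear of the rack; red, jar and mug are untouched. Now to lay it on the plate.

```bash
python3 - <<'E'
from h import *
z=tz(-10); B=np.array([.4957,-.0463,0])+.0097*ex
q=pick([*B[:2],.12],ori(z,ey)); bot.reach([*B[:2],.12],q); say("over"); 
h=.032; bot.servo_line([*B[:2],h],q,.1); bot.dwell(.2); f0=get_obs()["wrist_force"][2]
while get_obs()["wrist_force"][2]<f0+4 and h>.023: h-=.001; bot.servo_line([*B[:2],h],q,.03)
say(f"down {h}"); hand.move_gripper(.058); say("open")
p=np.array(get_obs()["position"]); bot.servo_line(p-.1*z,q,.15); bot.reach([.42,-.38,.3],q); say("clear")
d=shot(); H=hsv(d)
for n,m,zz in(("plate",cv2.inRange(H,(5,50,20),(28,255,255)),.013),("tile",cv2.inRange(H,(100,90,20),(130,255,255)),.016)): print(n,disc(d,m,(345,230,445,335),zz))
cv2.imwrite("pics/c6.png",cv2.resize(d["frame"][180:330,250:540,::-1],None,fx=2.7,fy=2.7))
E
```

```text
over t 32.48 p [ 0.5056 -0.0451  0.1197] w 0.0411 g 35.4 F [ 0.4  0.4 -1. ]
down 0.024999999999999994 t 35.46 p [ 0.5054 -0.0455  0.0255] w 0.0408 g 36.1 F [-0.3 -0.2  7.7]
open t 35.77 p [ 0.5054 -0.0455  0.0249] w 0.0577 g 0.0 F [ 0.1 -0.2  0.1]
clear t 38.04 p [ 0.4203 -0.379   0.2991] w 0.058 g 0.0 F [ 0.2 -1.2  0. ]
plate (array([ 0.49573532, -0.04623032]), 0.09692226561618422)
tile (array([ 0.50306138, -0.04412284]), 0.03124892292874031)
```

View pics/c6.png

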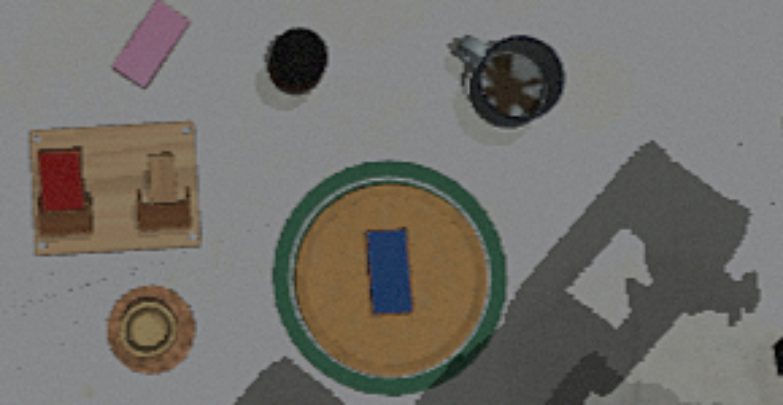

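The tile lies flat, blue up (crop 390,271), but about 7 mm beyond the plate's middle. There is time to regrip it and shift it.

```bash
python3 - <<'E'
from h import *
z=tz(0); a=np.array([.5031,-.0441]); b=a+np.array([.4957,-.0462])-a
q=pick([*a,.12],ori(z,ey)); bot.reach([*a,.10],q); bot.servo_line([*a,.0255],q,.1); hand.move_gripper(.03,30); say("grip")
bot.servo_line([*a,.04],q,.1); bot.servo_line([*b,.04],q,.05); h=.029; bot.servo_line([*b,h],q,.08); f0=get_obs()["wrist_force"][2]
while get_obs()["wrist_force"][2]<f0+4 and h>.0235: h-=.001; bot.servo_line([*b,h],q,.03)
say(f"down {h}"); hand.move_gripper(.058); bot.servo_line([*b,.13],q,.15); bot.reach([.42,-.38,.3],q); say("clear")
d=shot(); H=hsv(d)
for n,m,zz in(("plate",cv2.inRange(H,(5,50,20),(28,255,255)),.013),("tile",cv2.inRange(H,(100,90,20),(130,255,255)),.016)): print(n,disc(d,m,(345,230,445,335),zz))
cv2.imwrite("pics/c7.png",cv2.resize(d["frame"][180:330,250:540,::-1],None,fx=2.7,fy=2.7))
E
```

```text
grip t 40.76 p [ 0.5037 -0.0442  0.0264] w 0.0409 g 30.3 F [-1.6 -0.   6.3]
down 0.026 t 42.39 p [ 0.4959 -0.0462  0.0264] w 0.0409 g 31.3 F [-1.4 -0.   5.6]
clear t 44.97 p [ 0.4202 -0.379   0.2991] w 0.0582 g 0.0 F [-0.6  0.6 -0.2]
plate (array([ 0.4957176 , -0.04627277]), 0.09692819324438827)
tile (array([ 0.49567955, -0.04458901]), 0.031147962023614605)
```

View pics/c7.png

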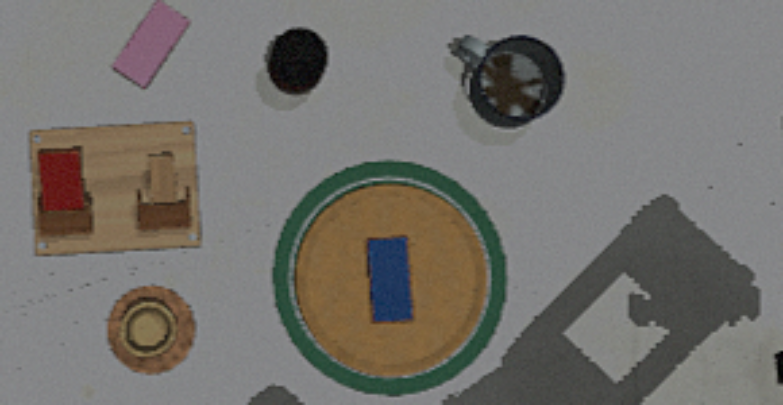

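The tile is now within 2 mm of the plate's centre (crop 391,279), the plate lies inside the mark, the cup is on the coaster, and everything else is in place.

```bash
python3 -c "
from workcell import hand_in; print(hand_in())"
```

```text
the job is handed in; nothing more can be done
None
```

The job is done and handed in at about 45 s: the cup stands mid-coaster, the plate lies wholly on the green mark, and the blue tile lies flat, blue face up, within 2 mm of the plate's middle, after I regripped it once to shift it 7 mm.

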